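Set the back-stop of a display stand in the saleroom

ROBOT

A 7-joint arm with a two-finger parallel gripper is mounted at the origin on the work surface. World frame = base frame: x ahead of the robot, y to its left, z up, the work surface at z = 0. Lengths are in m, angles in rad, forces in N, time in s.
With the tool pointing down it reaches from about 0.425 to 0.925 m from the base axis. Payload 6.8 kg.
Tool frame: the origin (TCP) lies on the centre line of the jaws, within the pads' length; the fingertips stand 19 mm ahead of it and the grasp point (between the pads) is the TCP (bot.tcp_to_tips is the distance from the TCP to the fingertips, in m); x points along the fingers, y is the direction in which the jaws open and shut, and the axes are right-handed (so a half turn about x gives the same grasp; the last joint's range is limited). The gripper opens to 85 mm and grips with 20 to 120 N. Pads are 22 mm wide; open, the fingers measure 114 mm over their backs; the gripper's body (76 mm by 85 mm) begins 54 mm behind the grasp point. The pads swing forward as they close: fully open they stand 13 mm farther back than shut.
Start: joints at [1.115, 0.477, 0.022, 1.555, -0.011, 1.109, -0.083], TCP at [0.23, -0.635, 0.25] pointing down, gripper open.
Joint ranges: [-2.96, 2.96], [-0.34, 2.1], [-1.41, 1.46], [0.24, 2.44], [-1.37, 4.51], [0.17, 1.92], [-2.96, 2.96]. Speed limits (rad/s): [2.39, 2.39, 3.14, 3.14, 3.14, 3.14, 3.14].

INTERFACE

Orientations are given as a unit quaternion [w, x, y, z].
In Python, from station import status, eyes, bot gives the robot as it stands.
- The arm moves only by the tool apply_moves, never from a script. Its arguments are lists of equal length, an entry for each row: "travel": the shift along the tool's x, y, z in cm, a list of three; "turn": the turn, a rotation vector about the tool's x, y, z in rad, a list of three; "grip": the closure, from 0 (fully open) to 1 (shut). In form: {"travel": [[tx, ty, tz], ...], "turn": [[wx, wy, wz], ...], "grip": [grip, ...]}. A call has 1 to 8 rows; each row shifts and turns the pose as measured when the row begins, along the tool's axes as they then stand; what a row does not reach is not made up. A row lasts 1/12 s, in which the tool goes at most 41.7 mm and 7.16 degrees, less where a joint would pass 70% of its speed; a pose out of reach is approached as far as the arm can. A call is refused whole if a number of a shift passes 4.17 or a number of a turn 0.125, either way. A call with a gripper value outside its range is refused whole. The fingers move at their own pace and stop on an object; "newtons" is the grip in N (left out, the last holds). Time passes only in rows, so rows that do not move let the fingers close. It gives the time, the measured TCP pose, the force and the opening at its end, in the units of the state.
- status.get_obs(): the state, without advancing time (a new reading comes with each control period).
- eyes.read_camera(name): name is "scene" or "side" or "wrist"; returns the picture (384x512x3 uint8, red, green, blue); there is no depth.
- eyes.calibration(name): a dict with "intrinsics" (3x3 intrinsics, pixels), "xyz" and "attitude" of the camera in the world; the wrist camera has in their place "T_tool_cam" (4x4, takes a point from camera to tool coordinates, whose origin is the TCP and whose axes are the tool frame's). Camera axes: x right, y down, z forward; pixel columns grow to the right and rows downward; lengths in m; the calibration is good to about 2 mm. A picture is of the moment at which its call begins: read the wrist's pose just before it. calibration takes no time and is no camera call.
- bot.hand_in(): hands the job in, once; it reports no verdict.
Trained networks look in the newest picture that a camera, given by its name, has taken for a name from the list of things; names that differ only in an ending like _2 or _b are one class to them, and where a whole thing is asked for, a point or a joint stands for the part that bears it (a point fixed in the world has none). Each returns a list of dicts, best first, with "score" (0 to 1); they miss things now and then, are a little off and sometimes report something else, mostly with a low value. They report only what shows in the picture. A call takes as long as a camera call.
- eyes.masks_of(thing, camera): "region" (384x512 bool, what is visible of it) and "rect" ([left, top, right, bottom] in pixels, round what is visible of it).
The state is a dict: "t": time; "q": joint angles; "joint_vel": joint speeds; "joint_torque": joint torques, N m; "eef_pos": TCP position; "tool_rot": TCP orientation; "contact_force": force on the tool from outside, world axes, zero at the start; "torque": the same for the moment, N m; "gripper_width": opening from 0.0 (shut) to 1.0 (fully open).
Only numpy, scipy, OpenCV 4.12 (cv2) and the standard library are available. Lean on these libraries where they do the work, as an engineer would, in place of code of your own. Each camera call takes 0.05 s, during which the arm holds its last target. There are 200 camera calls.

TASK

On the display stand with the red wing knob, slide the grey slotted back-stop along its bolts until its upright stands over the green tape line. Then tighten the red wing knob: turn it clockwise (seen from above) as far as it goes, so that its wing points along the slots, and let go. Keep off the other stand, the one with the blue knob: do not touch it.

Things in the scene. Friction and masses are not known exactly. Their poses are not given: they have to be found in the camera images.
- red_upright (a point): Grey steel, cork-faced upright of the red-knob stand's back-stop: plate 14 mm thick (x), 100 wide (y), top 110 above the table. Point: its mid-plane, mid-width, 92 mm above the table; pinch it here. Slides only along x (+x = away from the knob), about 3 N, stays put; its slotted foot plate (top at 24 mm) runs 175 mm to -x, under the knob. It starts 25 to 90 mm short (-x) of the line.
- red_wing (a point): Red wing knob on a fixed bolt, 60 to 160 mm to -x of the upright, 28 mm to +y of mid-width. Wing 50 mm long (this point's x), 12 thick (y), 37 to 63 mm above the table; point on its vertical turning axis at 53 mm, the grip height. Starts 62 to 69 deg anticlockwise (from above) of the slots; hard stop (tight) when along them. 0.06 N m, stays put. A hex bolt beside it is 31 mm high.
- red_line (a point): Middle of the green tape line, 6 mm wide, across the top of the red-knob stand's plywood base (340 mm along x, 150 along y), 18 mm above the table; the line's ends show 25 mm beside the foot plate. x: the slots' direction, same as the upright's x; y: along the line. Dark wooden lip at the base's +x end, top at 30 mm.
- blue_stand: The other display stand, alike but with a blue wing knob; to be left alone. Origin under the middle of its base (340 mm along x, 150 along y); x along its slots. Its upright, 110 mm high, stands 10 to 110 mm to +x of the origin, its knob 50 mm to -x.

How it is judged:
By the outcome, as a careful person would: the job done as asked, in the order asked, and still so for the second after the job is handed in, with the robot touching nothing.
It also fails if it takes over 48 s, if anything falls off the work surface, if the arm or the gripper's body presses on something with over 40 N, if the wrist force passes 120 N, or if a joint passes its speed limit or range.

## Working session

There is one attempt and no reset: what is moved stays moved. The work goes in short steps, Python scripts to look and compute and a tool call to move; the robot and the scene stay as the last step left them, time stands still between calls to the robot, and variables do not carry over. Pictures are saved under pics/ and viewed, about 8 in all and at most 12, crops included, and the job is handed in when it is done.

Besides the shell and the picture viewer there is one more tool, called after "Emit:" as name(argument=value, ...) on one line, values as JSON. apply_moves: Moves the arm, as the interface text tells. Its arguments: {"type":"object","properties":{"travel":{"type":"array"},"turn":{"type":"array"},"grip":{"type":"array"},"newtons":{"type":"number"}},"required":["travel","turn","grip"]}

```bash
mkdir -p pics; python3 - <<'E'
from station import status, eyes, bot
import cv2,numpy as np
o=status.get_obs();print(o)
for c in("scene","side"):
    im=eyes.read_camera(c);cv2.imwrite(f"pics/{c}0.png",im[...,::-1]);print(c,eyes.calibration(c))
    for t in("red_upright","red_wing","red_line","blue_stand"):
        print(t,[(round(m["score"],2),m["rect"],) for m in eyes.masks_of(t,c)][:3])
print(eyes.calibration("wrist"))
a=cv2.imread("pics/scene0.png");b=cv2.imread("pics/side0.png")
E
```

```text
{'t': 0.0, 'q': array([ 1.11490097,  0.4778102 ,  0.0223761 ,  1.55646727, -0.01154792,
        1.1093374 , -0.0830647 ]), 'joint_vel': array([ 0.00022104, -0.00117254, -0.00028995, -0.00091245, -0.00153756,
       -0.00075992, -0.00154801]), 'joint_torque': array([ 2.62749118e-04, -5.96444356e+01,  1.60785310e+00, -2.81201237e+01,
        1.24364629e-02,  9.13012773e-03,  2.80760912e-05]), 'eef_pos': array([ 0.22983848, -0.63404956,  0.24931295]), 'tool_rot': array([-0.1216952 , -0.69628568, -0.12299765,  0.69659752]), 'contact_force': array([-0.39818775, -0.55230201,  0.56359626]), 'torque': array([ 0.02462465,  0.02815734, -0.03615535]), 'gripper_width': 1.001497450544157}
scene {'intrinsics': array([[358.06353647,   0.        , 254.75331094],
       [  0.        , 358.06353647, 192.20242642],
       [  0.        ,   0.        ,   1.        ]]), 'xyz': array([0.89053897, 0.22417271, 0.66910886]), 'attitude': array([-0.1496462 ,  0.47023851,  0.82529341, -0.2745406 ])}
red_upright [(0.56, [322.7, 187.7, 388.4, 269.1])]
red_wing [(0.53, [359.2, 206.7, 384.8, 229.1])]
red_line [(0.54
[... 440 characters left out ...]
[232.0, 236.1, 323.8, 306.3])]
red_wing [(0.6, [277.1, 276.0, 285.4, 301.0])]
red_line [(0.5, [202.9, 254.0, 215.0, 320.1])]
blue_stand [(0.72, [222.9, 109.5, 349.4, 186.6])]
{'intrinsics': array([[267.85900872,   0.        , 254.51421661],
       [  0.        , 267.85900872, 194.99786007],
       [  0.        ,   0.        ,   1.        ]]), 'T_tool_cam': array([[ 5.53066751e-04, -2.77963414e-01,  9.60591502e-01,
        -1.23304457e-01],
       [ 9.99999838e-01,  2.82153412e-04, -4.94110488e-04,
        -8.78568110e-05],
       [-1.33689531e-04,  9.60591620e-01,  2.77963525e-01,
        -7.02688858e-02],
       [ 0.00000000e+00,  0.00000000e+00,  0.00000000e+00,
         1.00000000e+00]])}
```

```bash
python3 - <<'E'
import cv2,numpy as np
a=cv2.imread("pics/scene0.png")[100:330,80:420];b=cv2.imread("pics/side0.png")[100:340,180:380]
a=cv2.resize(a,None,fx=1.6*0.8,fy=1.28,interpolation=3);b=cv2.resize(b,None,fx=1.7,fy=1.7)
a=cv2.resize(cv2.imread("pics/scene0.png")[170:320,280:420],(420,450),interpolation=2);b=cv2.resize(cv2.imread("pics/side0.png")[210:340,190:350],(480,390),interpolation=2)
h=np.zeros((450,800,3),np.uint8);h[:,:420]=a;h[:285,420:]=0
b=cv2.resize(cv2.imread("pics/side0.png")[220:335,195:330],(380,324),interpolation=2)
h[:324,420:]=b;cv2.imwrite("pics/c0.png",h)
E
```

```text
(no output)
```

View pics/scene0.png

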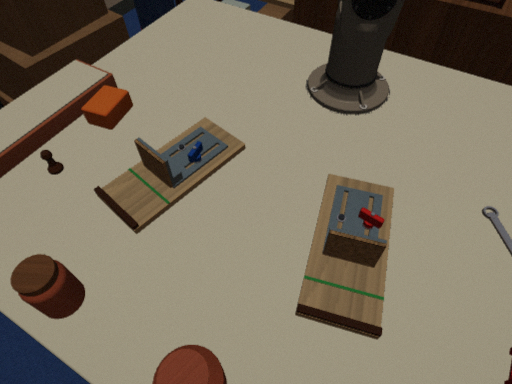

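View pics/c0.png

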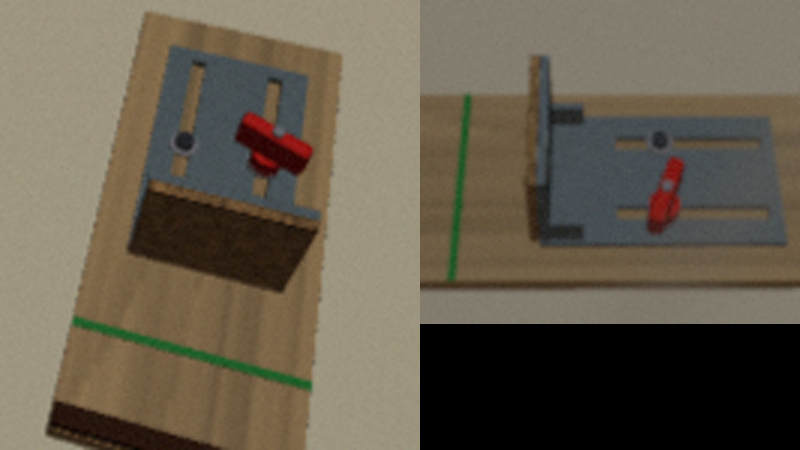

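The scene picture shows the red stand with its upright's top edge at about (329,231)–(387,242), its wing at (372,217) and its line at (306,279)–(382,297). The blue stand is well clear, at about (170,170).

```bash
cat > h.py <<'E'
import numpy as np,cv2
from station import status,eyes,bot
from scipy.spatial.transform import Rotation as R
def rot(q): return R.from_quat(np.roll(np.array(q),-1)).as_matrix()
def cam(c,o=None):
    k=eyes.calibration(c);K=k["intrinsics"]
    if c=="wrist":
        o=o or status.get_obs();T=k["T_tool_cam"];Q=rot(o["tool_rot"])
        return K,Q@T[:3,3]+o["eef_pos"],Q@T[:3,:3]
    return K,np.array(k["xyz"]),rot(k["attitude"])
def ray(C,u,z):
    K,p,Q=C;d=Q@np.linalg.solve(K,[u[0],u[1],1.]);return p+d*(z-p[2])/d[2]
def proj(C,X):
    K,p,Q=C;v=K@(Q.T@(np.asarray(X)-p));return v[:2]/v[2]
def ends(m):
    p=np.argwhere(m)[:,::-1].astype(float);c=p.mean(0);d=np.linalg.svd(p-c,full_matrices=False)[2][0];s=(p-c)@d
    return c,c+d*s.min(),c+d*s.max()
def near(im,rect,kind,pad=4):
    im=im.astype(int);r,g,b=im[...,0],im[...,1],im[...,2]
    m=(g>r*1.4)&(g>b*1.3)&(g>40) if kind=="g" else (r>g*2.2)&(r>b*2.2)&(r>60)
    l,t,rr,bb=[int(v) for v in rect];w=np.zeros_like(m);w[max(0,t-pad):bb+pad,max(0,l-pad):rr+pad]=1
    return m&w
E
python3 - <<'E'
from h import *
np.set_printoptions(precision=4,suppress=True)
R_={"scene":dict(g=[306,276,382,301],r=[359,206,385,229],u=[(329.3,230.7),(386.7,241.7)]),"side":dict(g=[203,254,215,320],r=[277,276,286,301],u=[(237.6,240.2),(236.,285.)])}
for c in R_:
    im=cv2.imread(f"pics/{c}0.png")[...,::-1];C=cam(c)
    e=ends(near(im,R_[c]["g"],"g"));P=[ray(C,x,.018) for x in e]
    d=P[2]-P[1];print(c,"line",P[0],P[1],P[2],np.linalg.norm(d),np.degrees(np.arctan2(d[1],d[0])))
    m=near(im,R_[c]["r"],"r");e=ends(m);print("wing",m.sum(),ray(C,e[0],.055),[ray(C,x,.06) for x in e[1:]])
    P=[ray(C,x,.11) for x in R_[c]["u"]];d=P[1]-P[0];print("upr",P,(P[0]+P[1])/2,np.linalg.norm(d),np.degrees(np.arctan2(d[1],d[0])))
o=status.get_obs();print(rot(o["tool_rot"]))
E
```

```text
scene line [0.5881 0.2308 0.018 ] [0.6066 0.1561 0.018 ] [0.5707 0.3009 0.018 ] 0.1492588804842686 103.90125131619189
wing 143 [0.4385 0.2201 0.055 ] [array([0.4393, 0.1959, 0.06  ]), array([0.4449, 0.2436, 0.06  ])]
upr [array([0.5454, 0.1664, 0.11  ]), array([0.515 , 0.2619, 0.11  ])] [0.5302 0.2142 0.11  ] 0.10026422442839286 107.69262183571975
side line [0.5848 0.2357 0.018 ] [0.5693 0.2987 0.018 ] [0.6038 0.1582 0.018 ] 0.14467680822925227 -76.22616846845187
wing 153 [0.4346 0.223  0.055 ] [array([0.4316, 0.1954, 0.06  ]), array([0.4368, 0.2506, 0.06  ])]
upr [array([0.5382, 0.1685, 0.11  ]), array([0.5151, 0.2621, 0.11  ])] [0.5266 0.2153 0.11  ] 0.09636619407515787 103.85343163092878
[[ 0.      0.3408 -0.9401]
 [ 0.     -0.9401 -0.3408]
 [-1.     -0.     -0.    ]]
```

Emit:
apply_moves(travel=[[0,-0.4,-4],[0,-0.4,-4],[0,-0.4,-4],[0,-0.4,-4],[0,-0.4,-4],[0,-0.4,-4],[0,-0.4,-4],[0,-0.4,-4]], turn=[[-0.056,0,0],[-0.056,0,0],[-0.056,0,0],[-0.056,0,0],[-0.056,0,0],[-0.056,0,0],[-0.056,0,0],[-0.056,0,0]], grip=[0,0,0,0,0,0,0,0])

```text
t: 1.17
eef_pos: [0.4824, -0.4483, 0.2488]
tool_rot: [-0.274, -0.65, -0.27, 0.656]
contact_force: [-0.6, -0.5, -0.3]
gripper_width: 1.0
```

Emit:
apply_moves(travel=[[0,-0.6,-4],[0,-0.6,-4],[0,-0.6,-4],[0,-0.6,-4],[0,-0.6,-4],[0,-0.6,-4],[0,-0.6,-4],[0,-0.6,-4]], turn=[[-0.056,0,0],[-0.056,0,0],[-0.056,0,0],[-0.056,0,0],[-0.056,0,0],[-0.056,0,0],[-0.056,0,0],[-0.056,0,0]], grip=[0,0,0,0,0,0,0,0])

```text
t: 1.83
eef_pos: [0.6215, -0.1486, 0.2466]
tool_rot: [-0.419, -0.569, -0.414, 0.574]
contact_force: [0.9, 0.1, -0.3]
gripper_width: 0.997
```

Emit:
apply_moves(travel=[[0,-0.6,-4],[0,-0.6,-4],[0,-0.6,-4],[0,-0.6,-4],[0,-0.6,-4],[0,-0.6,-4],[0,-0.6,-4],[0,-0.6,-4]], turn=[[-0.056,0,0],[-0.056,0,0],[-0.056,0,0],[-0.056,0,0],[-0.056,0,0],[-0.056,0,0],[-0.056,0,0],[-0.056,0,0]], grip=[0,0,0,0,0,0,0,0])

```text
t: 2.5
eef_pos: [0.6097, 0.1816, 0.2444]
tool_rot: [0.541, 0.458, 0.534, -0.461]
contact_force: [0.8, 0.5, 0.7]
gripper_width: 0.998
```

```bash
cat >> h.py <<'E'
def go(X,yaw,o=None):
    "tool-frame shift in cm and turn to TCP X, pointing down, jaw axis at yaw (deg)"
    o=o or status.get_obs();Q=rot(o["tool_rot"]);a=np.radians(yaw)
    y=np.array([np.cos(a),np.sin(a),0]);x=np.array([0,0,-1.]);D=np.c_[x,y,np.cross(x,y)]
    print("shift",(Q.T@(np.array(X)-o["eef_pos"])*100).round(2),"turn",R.from_matrix(Q.T@D).as_rotvec().round(3),"yaw now",np.degrees(np.arctan2(Q[1,1],Q[0,1])).round(2))
E
python3 - <<'E'
from h import *
np.set_printoptions(precision=4,suppress=True)
o=status.get_obs();im=eyes.read_camera("wrist");cv2.imwrite("pics/w1.png",im[...,::-1]);C=cam("wrist",o)
go([.5206,.2153,.2],13.8,o);L=None
for t in("red_line","red_upright","red_wing"):
    for m in eyes.masks_of(t,"wrist")[:2]:
        print(t,m["score"],m["rect"])
        if t=="red_line": 
            e=ends(near(im,m["rect"],"g"));P=[ray(C,x,.018) for x in e];d=P[2]-P[1];print(P,np.linalg.norm(d),np.degrees(np.arctan2(d[1],d[0])))
        if t=="red_wing":
            e=ends(near(im,m["rect"],"r"));print([ray(C,x,.06) for x in e])
E
```

```text
shift [ 4.36 -8.29 -4.77] turn [-0.084  0.011 -0.003] yaw now 9.0
red_line 0.82 [235.7, 67.1, 250.6, 186.9]
[array([0.5838, 0.237 , 0.018 ]), array([0.5672, 0.3025, 0.018 ]), array([0.603 , 0.1611, 0.018 ])] 0.14587839634349917 -75.78874740454252
red_upright 0.86 [45.0, 91.7, 204.2, 193.1]
red_wing 0.73 [95.5, 96.4, 130.7, 139.3]
[array([0.4383, 0.2235, 0.06  ]), array([0.4412, 0.2462, 0.06  ]), array([0.435 , 0.1986, 0.06  ])]
```

View pics/w1.png

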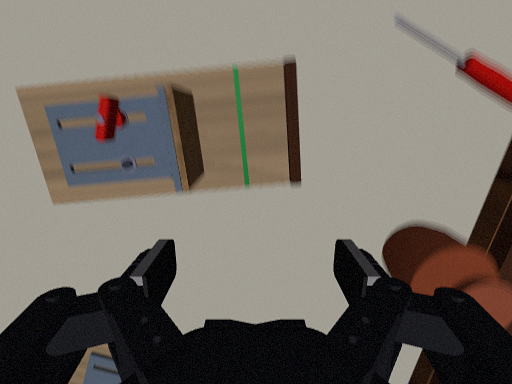

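The wrist view shows the line at (240,65)–(248,187), the upright left of it at (180,140) and the wing at (108,118). The line and wing positions agree with the first measurement to about 3 mm.

Emit:
apply_moves(travel=[[0.4,-2.8,-1.6],[0.4,-2.8,-1.6],[0.4,-2.8,-1.6],[0,0,0]], turn=[[-0.028,0.004,0],[-0.028,0.004,0],[-0.028,0.004,0],[0,0,0]], grip=[0,0,0,0])

```text
t: 3.03
eef_pos: [0.5195, 0.2056, 0.2301]
tool_rot: [0.555, 0.44, 0.552, -0.439]
contact_force: [-0.8, 0.2, -0.3]
gripper_width: 1.0
```

```bash
python3 - <<'E'
from h import *
np.set_printoptions(precision=4,suppress=True)
o=status.get_obs();im=eyes.read_camera("wrist");cv2.imwrite("pics/w2.png",im[...,::-1]);C=cam("wrist",o)
print(o["eef_pos"]);go([.5206,.2153,.092],13.9,o)
ex=np.array([np.cos(.2426),np.sin(.2426),0]);ey=np.array([-ex[1],ex[0],0])
# predicted top outline of upright
for s in(-.007,.007):
    for w in(-.05,.05): print(proj(C,np.array([.5206,.2153,.11])+s*ex+w*ey))
E
```

```text
[0.5195 0.2056 0.2301]
shift [13.81  0.28 -0.96] turn [-0.013  0.003 -0.004] yaw now 13.14
[251.3183 234.7064]
[249.4473 130.8585]
[265.4743 234.5081]
[265.2822 130.6404]
```

View pics/w2.png

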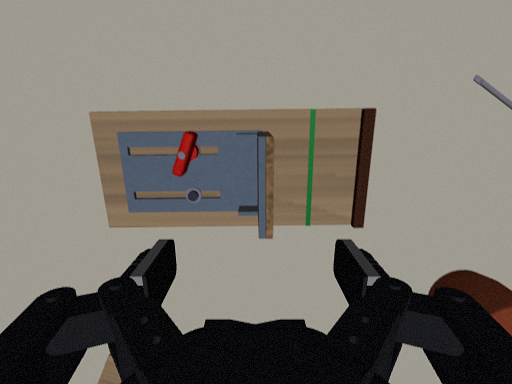

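In this view the upright's top is at columns 258–273, rows 132–238, about 7 px (7 mm) to +x of my estimate. The line is at column 311, so I'll correct the pinch point and go down.

```bash
python3 - <<'E'
from h import *
np.set_printoptions(precision=4,suppress=True)
o=status.get_obs();C=cam("wrist",o)
im=cv2.imread("pics/w2.png")[...,::-1]
e=ends(near(im,[305,108,318,228],"g"));P=[ray(C,x,.018) for x in e];d=P[2]-P[1];print(P,(P[1]+P[2])/2,np.degrees(np.arctan2(d[1],d[0])))
print([ray(C,x,.11) for x in((265.5,133),(265.5,237))])
go([.5274,.217,.092],13.9,o)
E
```

```text
[array([0.5902, 0.23  , 0.018 ]), array([0.5739, 0.2974, 0.018 ]), array([0.609 , 0.1519, 0.018 ])] [0.5915 0.2247 0.018 ] -76.40048352281173
[array([0.5198, 0.2617, 0.11  ]), array([0.5435, 0.1636, 0.11  ])]
shift [13.87  0.67 -1.23] turn [-0.017  0.004 -0.006] yaw now 12.92
```

Emit:
apply_moves(travel=[[3.5,0.9,-0.8],[3.5,0,0],[3.0,0,0],[2.5,0,0],[1.2,0,0],[0,0,0]], turn=[[-0.017,0.004,-0.006],[0,0,0],[0,0,0],[0,0,0],[0,0,0],[0,0,0]], grip=[0,0,0,0,0,0])

```text
t: 3.58
eef_pos: [0.5434, 0.2024, 0.0923]
tool_rot: [0.557, 0.444, 0.547, -0.44]
contact_force: [1.2, 0.4, 0.9]
gripper_width: 1.003
```

```bash
python3 - <<'E'
from h import *
go([.530,.2137,.092],13.9)
E
```

```text
shift [ 0.01 -1.06 -1.4 ] turn [-0.022  0.006 -0.013] yaw now 12.63
```

Emit:
apply_moves(travel=[[0,-1.06,-1.4],[0,0,0],[0,0,0]], turn=[[-0.022,0.006,-0.013],[0,0,0],[0,0,0]], grip=[0,0,0])

```text
t: 3.83
eef_pos: [0.5323, 0.2122, 0.0939]
tool_rot: [0.557, 0.437, 0.555, -0.437]
contact_force: [0.4, 0.2, -0.2]
gripper_width: 1.001
```

```bash
python3 - <<'E'
from h import *
go([.530,.2137,.092],13.9)
E
```

```text
shift [ 0.19 -0.18 -0.2 ] turn [-0.004  0.001 -0.001] yaw now 13.66
```

Close enough, so I'll grip gently.

Emit:
apply_moves(travel=[[0.2,-0.1,-0.1],[0,0,0],[0,0,0],[0,0,0],[0,0,0],[0,0,0],[0,0,0],[0,0,0]], turn=[[-0.004,0.001,0],[0,0,0],[0,0,0],[0,0,0],[0,0,0],[0,0,0],[0,0,0],[0,0,0]], grip=[1,1,1,1,1,1,1,1], newtons=25)

```text
t: 4.5
eef_pos: [0.5334, 0.2141, 0.0967]
tool_rot: [0.559, 0.438, 0.555, -0.433]
contact_force: [0.9, -0.2, 0.3]
gripper_width: 0.16
```

```bash
python3 - <<'E'
from h import *
o=status.get_obs();print(o["gripper_width"]*85,o["contact_force"],o["torque"],o["eef_pos"])
e=np.array([.9707,.2402,0]);print("ex",o["eef_pos"]@e)
go(o["eef_pos"]+0.061*e,13.9)
E
```

```text
13.557657593108507 [ 0.89948427 -0.21608429  0.28521936] [ 0.00721969  0.51798263 -0.0085272 ] [0.53340571 0.21407357 0.09669085]
ex 0.5691973991023005
shift [ 0.05  6.1  -0.  ] turn [-0.    -0.    -0.009] yaw now 13.87
```

Emit:
apply_moves(travel=[[0,0.8,0],[0,0.8,0],[0,0.8,0],[0,0.8,0],[0,0.8,0],[0,0.8,0],[0,0.8,0],[0,0,0]], turn=[[0,0,0],[0,0,0],[0,0,0],[0,0,0],[0,0,0],[0,0,0],[0,0,0],[0,0,0]], grip=[1,1,1,1,1,1,1,1])

```text
t: 5.17
eef_pos: [0.5909, 0.2283, 0.0967]
tool_rot: [0.558, 0.437, 0.556, -0.435]
contact_force: [-0.4, 0.2, 2.1]
gripper_width: 0.157
```

```bash
python3 - <<'E'
from h import *
o=status.get_obs();print(o["gripper_width"]*85,o["contact_force"],o["eef_pos"],o["eef_pos"]@[.9707,.2402,0]);go(o["eef_pos"],13.9,o)
h=np.zeros((500,800,3),np.uint8)
for c,(x,y),k in(("side",(180,215),0),("scene",(285,210),1),("wrist",(0,0),None)):
    im=eyes.read_camera(c)[...,::-1];cv2.imwrite(f"pics/{c}3.png",im)
    if k is not None: h[:,k*400:k*400+400]=cv2.resize(im[y:y+125,x:x+100],(400,500),interpolation=2)
cv2.imwrite("pics/c3.png",h)
E
```

```text
13.357720453651854 [-0.37093444  0.23160475  2.11798038] [0.59094539 0.22827004 0.09671464] 0.6284611500396178
shift [0. 0. 0.] turn [-0.001  0.001 -0.004] yaw now 13.86
```

View pics/c3.png

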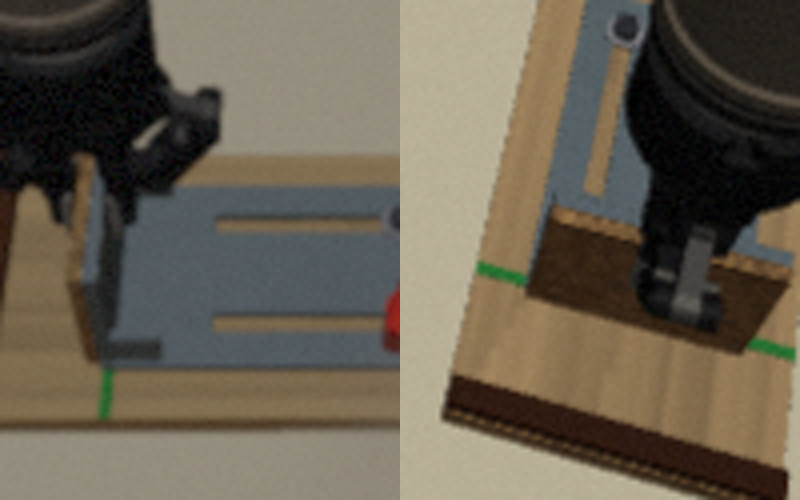

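```bash
cat > ov.py <<'E'
from h import *
def overlay(tag,ref=None,out="ov"):
    ex=np.array([.9707,.2402,0]);ey=np.array([-.2402,.9707,0])
    h=np.zeros((500,800,3),np.uint8)
    for c,(x,y),k,r in(("side",(180,225),0,[203,254,215,320]),("scene",(290,205),1,[306,276,382,301])):
        C=cam(c);im0=cv2.imread(f"pics/{c}0.png")[...,::-1];P=[ray(C,q,.018) for q in ends(near(im0,r,"g"))]
        mx=np.mean([p@ex for p in P]);my=(P[1]+P[2])@ey/2;print(c,mx,my)
        S=5;cr=cv2.resize(cv2.imread(f"pics/{c}{tag}.png")[y:y+100,x:x+100] if c=="scene" else cv2.imread(f"pics/{c}{tag}.png")[y:y+100,x:x+80],(500 if c=="scene" else 400,500),interpolation=2)[:,:400].copy()
        def px(s,w,z): return tuple(int(round(v)) for v in ((proj(C,ex*(mx+s)+ey*(my+w)+[0,0,z])-[x,y]+.5)*S))
        for s,w in((-.007,.05),(.007,.05),(-.007,-.05),(.007,-.05)): cv2.line(cr,px(s,w,.024),px(s,w,.11),(255,0,255),1)
        for z in(.024,.11):
            cv2.polylines(cr,[np.array([px(-.007,-.05,z),px(.007,-.05,z),px(.007,.05,z),px(-.007,.05,z)])],True,(0,255,255),1)
        h[:,k*400:k*400+400]=cr
    cv2.imwrite(f"pics/{out}{tag}.png",h)
E
python3 -c "
from ov import *
overlay(3)"
```

```text
side 0.6242195506931414 0.08086628791261002
scene 0.6262628024870348 0.08041718240301778
```

View pics/ov3.png

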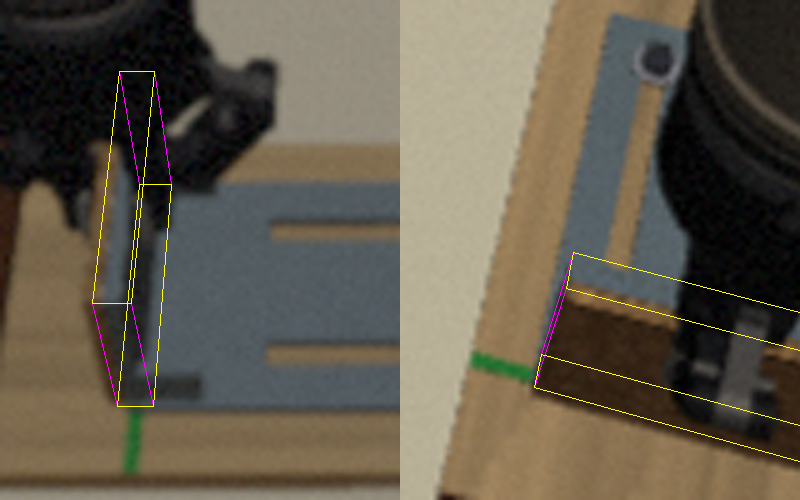

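The overlay shows the upright's base on the line to within about 2 mm, slightly too far if anything. I'll check with the wrist view.

```bash
python3 - <<'E'
from h import *
im=cv2.imread("pics/wrist3.png");C=cam("wrist");x0,y0=170,0
e=np.array([.9707,.2402,0]);ey=np.array([-.2402,.9707,0]);S=3
for s in (-.007,.007):
    for z in (.024,.11): print(s,z,[proj(C,e*(.6285+s)+ey*(.0805+w)+[0,0,z]).round(1) for w in(-.05,.05,.075)])
print([proj(C,e*.6285+ey*(.0805+w)+[0,0,.018]).round(1) for w in(-.075,.05,.075)])
g=near(im[...,::-1],[0,0,512,384],"g");p=np.argwhere(g);print(len(p),p.min(0),p.max(0))
for r in range(p[:,0].min(),p[:,0].max()+1): 
    q=p[p[:,0]==r,1]
    if len(q) and r%3==0: print(r,q.mean().round(1),len(q),end="; ")
cv2.imwrite("pics/w3c.png",cv2.resize(im[0:200,x0:x0+200],(600,600),interpolation=2))
E
```

```text
-0.007 0.024 [array([247.1, 268.3]), array([246. , 146.2]), array([245.7, 109.9])]
-0.007 0.11 [array([243.6, 358.1]), array([240.9, 167.7]), array([239.9, 104.1])]
0.007 0.024 [array([264. , 268.3]), array([265.4, 146.1]), array([265.8, 109.9])]
0.007 0.11 [array([270.6, 357.9]), array([274.6, 167.6]), array([275.9, 104.1])]
[array([255.5, 289.8]), array([255.6, 145.3]), array([255.7, 110.1])]
259 [112 245] [145 252]
114 248.5 8; 117 248.5 8; 120 248.5 8; 123 248.5 8; 126 248.5 8; 129 248.5 8; 132 249.0 7; 135 249.0 7; 138 249.0 7; 141 249.0 7; 144 248.5 8;
```

View pics/w3c.png

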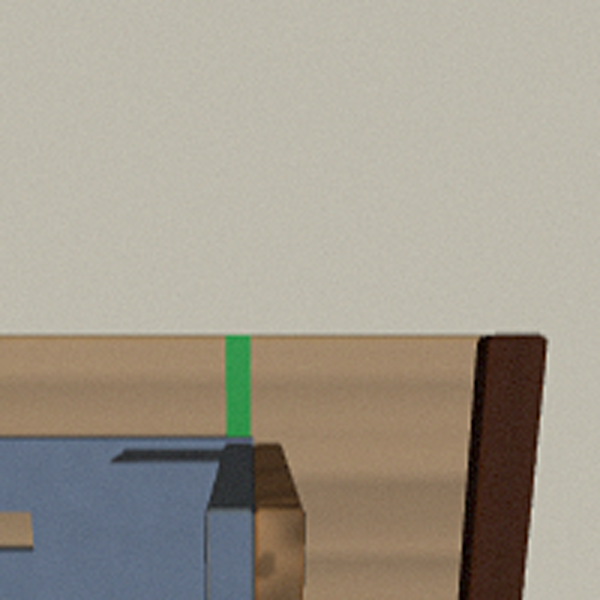

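The wrist view shows the line's end at crop columns 226–251 and the upright's mid-plane at about 253, so it is about 3.5 mm too far in +x. I'll back it up by that much.

Emit:
apply_moves(travel=[[0,-0.35,0],[0,0,0],[0,0,0]], turn=[[0,0,0],[0,0,0],[0,0,0]], grip=[1,1,1])

```text
t: 5.57
eef_pos: [0.587, 0.2273, 0.0968]
tool_rot: [0.558, 0.438, 0.555, -0.434]
contact_force: [3.2, 1.3, -2.0]
gripper_width: 0.158
```

```bash
cat > chk.py <<'E'
from h import *
o=status.get_obs();im=eyes.read_camera("wrist")[...,::-1];cv2.imwrite("pics/w4.png",im)
print(o["t"],o["eef_pos"],o["eef_pos"]@[.9707,.2402,0],o["contact_force"])
g=near(im[...,::-1],[200,100,300,150],"g");p=np.argwhere(g);print("line col",p[:,1].mean(),p[:,0].min(),p[:,0].max())
b=im.astype(int);
for r in (152,160,170,172,175,178,185): print(r,"grey->cork (b-r):",(b[r,232:278,0]-b[r,232:278,2]).tolist())
E
python3 chk.py
```

```text
5.5667 [0.58702406 0.22732251 0.09675543] 0.624427118764022 [ 3.15812221  1.30927306 -2.03764138]
line col 253.59010600706713 112 148
152 grey->cork (b-r): [8, 5, 7, 5, 3, 3, 1, 0, 5, 5, 7, 4, 5, 5, 5, 3, 5, 4, 7, 4, 3, 7, -26, -39, -37, -40, -40, -35, -45, -40, -40, -42, -40, -44, -52, -54, -52, -53, -55, -54, -54, -54, -53, -51, -52, -54]
160 grey->cork (b-r): [34, 35, 32, 31, 34, 33, 36, 34, 36, 20, 0, 5, 4, 5, 6, 5, 7, 5, 3, 4, 7, 8, -3, -41, -40, -41, -40, -38, -34, -41, -36, -40, -37, -41, -40, -39, -49, -50, -45, -48, -46, -48, -50, -48, -45, -48]
170 grey->cork (b-r): [35, 35, 34, 34, 34, 35, 27, 3, 13, 13, 14, 18, 16, 15, 17, 15, 11, 15, 15, 14, 14, 16, 6, -47, -75, -73, -68, -72, -67, -64, -58, -63, -60, -59, -58, -52, -57, -58, -47, -40, -47, -49, -47, -51, -48, -50]
172 grey->cork (b-r): [32, 36, 34, 34, 31, 36, 15, 11, 32, 31, 35, 34, 34, 32, 36, 35, 32, 35, 33, 35, 37, 18, 11, -79, -79, -66, -63, -60, -62, -56, -58, -54, -53, -52, -48, -50, -50, -51, -55, -40, -47, -49, -49, -46, -47, -47]
175 grey->cork (b-r): [34, 36, 35, 33, 33, 34, 22, 11, 31, 32, 33, 30, 38, 34, 35, 35, 34, 32, 35, 37, 37, 21, 13, -81, -80, -65, -69, -64, -65, -63, -60, -58, -51, -53, -50, -46, -44, -47, -50, -33, -49, -50, -50, -47, -49, -48]
178 grey->cork (b-r): [36, 33, 37, 33, 33, 32, 20, 9, 29, 35, 32, 32, 33, 31, 35, 32, 35, 35, 34, 31, 36, 21, 9, -77, -83, -64, -67, -66, -64, -63, -60, -61, -56, -54, -48, -48, -47, -43, -54, -34, -51, -49, -52, -51, -49, -50]
185 grey->cork (b-r): [34, 34, 32, 32, 34, 35, 28, 8, 26, 37, 30, 32, 33, 35, 30, 34, 35, 33, 35, 31, 36, 22, 11, -71, -71, -53, -52, -49, -51, -59, -64, -64, -59, -59, -62, -64, -59, -59, -76, -37, -48, -50, -45, -46, -49, -47]
```

The upright's seam is now at column 254.3 and the line at 253.6, so the offset is about 0.5 mm. I'll release and go up.

Emit:
apply_moves(travel=[[0,0,0],[0,0,0],[0,0,0],[0,0,0],[-3,0,0],[-4,0,0],[-3.5,0,0],[0,0,0]], turn=[[0,0,0],[0,0,0],[0,0,0],[0,0,0],[0,0,0],[0,0,0],[0,0,0],[0,0,0]], grip=[0,0,0,0,0,0,0,0])

```text
t: 6.28
eef_pos: [0.5827, 0.2256, 0.2023]
tool_rot: [0.557, 0.434, 0.557, -0.437]
contact_force: [1.1, 1.0, 0.6]
gripper_width: 1.0
```

```bash
cat > wing.py <<'E'
from h import *
np.set_printoptions(precision=4,suppress=True)
o=status.get_obs();im=eyes.read_camera("wrist");cv2.imwrite("pics/w5.png",im[...,::-1]);C=cam("wrist",o)
print(o["eef_pos"],o["gripper_width"])
for m in eyes.masks_of("red_wing","wrist")[:1]:
    print(m["score"],m["rect"])
    g=near(im,m["rect"],"r");l=cv2.minAreaRect(np.argwhere(g)[:,::-1].astype(np.float32));print(l)
    b=cv2.boxPoints(l);b=b if np.linalg.norm(b[0]-b[1])<np.linalg.norm(b[1]-b[2]) else np.roll(b,1,0)
    e=[(b[0]+b[1])/2,(b[2]+b[3])/2];P=[ray(C,x,.063) for x in e];d=P[1]-P[0];c=(P[0]+P[1])/2
    print(P,c,np.linalg.norm(d),"dir",np.degrees(np.arctan2(d[1],d[0]))%180,"ex,ey",c@[.9707,.2402,0],c@[-.2402,.9707,0])
go([.436,.2225,.2],-11,o)
E
python3 wing.py
```

```text
[0.5827 0.2256 0.2023] 0.9997995466992853
0.67 [101.1, 133.6, 136.7, 180.3]
((117.96995544433594, 159.826171875), (26.358415603637695, 50.63224792480469), 13.392498016357422)
[array([0.4408, 0.1958, 0.063 ]), array([0.447 , 0.2475, 0.063 ])] [0.4439 0.2217 0.063 ] 0.052119235899023786 dir 83.13211455534693 ex,ey 0.48414354668353 0.10854337582478857
shift [  0.28 -14.3   -3.24] turn [0.436 0.004 0.004] yaw now 13.98
```

Emit:
apply_moves(travel=[[0.1,-3.5,-0.8],[0.1,-3.5,-0.8],[0.1,-3.5,-0.8],[0,-3.2,-0.7],[0,0,0],[0,0,0],[0,0,0],[0,0,0]], turn=[[0,0,0],[0,0,0],[0,0,0],[0,0,0],[0.11,0,0],[0.11,0,0],[0.11,0,0],[0.11,0,0]], grip=[0,0,0,0,0,0,0,0])

```text
t: 7.05
eef_pos: [0.4266, 0.214, 0.1831]
tool_rot: [-0.443, -0.539, -0.445, 0.561]
contact_force: [-0.3, 0.8, 0.2]
gripper_width: 0.997
```

Emit:
apply_moves(travel=[[0,0,0]], turn=[[0,0,0]], grip=[0])

```text
t: 7.13
eef_pos: [0.4255, 0.2133, 0.1818]
tool_rot: [-0.442, -0.539, -0.444, 0.563]
contact_force: [-0.3, 0.4, -0.7]
gripper_width: 1.004
```

```bash
sed -i 's/^go.*/go([.440,.222,.053],-11,o)/' wing.py; python3 wing.py
```

```text
[0.4255 0.2133 0.1818] 1.0035021745636117
0.63 [255.5, 154.3, 280.0, 208.6]
((266.5, 181.5), (53.0, 21.0), 90.0)
[array([0.4405, 0.2463, 0.063 ]), array([0.4302, 0.1966, 0.063 ])] [0.4354 0.2215 0.063 ] 0.050667113039628425 dir 78.32599619954112 ex,ey 0.47581118427504715 0.11039167144993323
shift [12.81  1.54 -1.47] turn [-0.025  0.024  0.025] yaw now -12.45
```

View pics/w5.png

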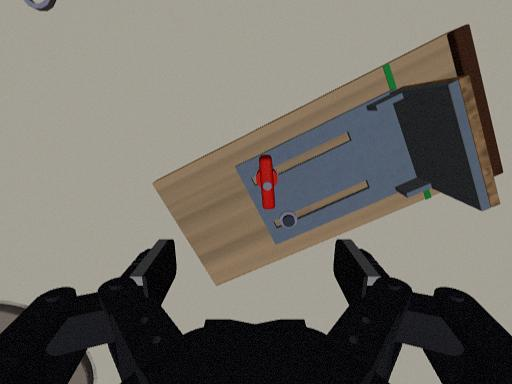

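The wrist view shows the wing at (266,181), 78° in the world and about 64.5° from the slots, as expected. The upright stands over the line. I'll straighten the tool and centre over the wing.

Emit:
apply_moves(travel=[[3,1.0,-1.3],[2,0,0],[0,0,0]], turn=[[-0.02,0.024,0.025],[0,0,0],[0,0,0]], grip=[0,0,0])

```text
t: 7.48
eef_pos: [0.4391, 0.2241, 0.13]
tool_rot: [0.453, 0.544, 0.453, -0.541]
contact_force: [-0.1, -0.9, 0.2]
gripper_width: 0.998
```

```bash
sed -i 's/^go.*/go([.436,.2218,.053],-11.5,o)/' wing.py; python3 wing.py
```

```text
[0.4391 0.2241 0.13  ] 0.9978944644753593
0.62 [236.3, 182.9, 266.7, 247.5]
((251.5, 216.5), (65.0, 25.0), 90.0)
[array([0.441 , 0.2482, 0.063 ]), array([0.4315, 0.1966, 0.063 ])] [0.4363 0.2224 0.063 ] 0.05247029934094867 dir 79.55566390160581 ex,ey 0.4769134066419562 0.1111327846988141
shift [ 7.7  -0.29  0.3 ] turn [ 0.021 -0.003 -0.003] yaw now -10.27
```

Emit:
apply_moves(travel=[[2.5,-0.28,0.2],[2.5,0,0],[2.0,0,0],[0.7,0,0],[0,0,0]], turn=[[0.01,-0.003,-0.003],[0,0,0],[0,0,0],[0,0,0],[0,0,0]], grip=[0,0,0,0,0])

```text
t: 8.0
eef_pos: [0.4425, 0.2261, 0.0596]
tool_rot: [0.452, 0.549, 0.45, -0.54]
contact_force: [0.6, 0.6, -0.0]
gripper_width: 1.003
```

```bash
python3 - <<'E'
from h import *
go([.436,.222,.053],-10.7);print(status.get_obs()["contact_force"],status.get_obs()["q"])
E
```

```text
shift [ 0.65 -0.57  0.53] turn [-0.001 -0.008 -0.011] yaw now -10.73
[ 0.57373019  0.57047846 -0.00755457] [-0.2473251   0.50011128 -0.42948787  2.1059044   0.36989128  0.59265941
 -1.12512189]
```

Emit:
apply_moves(travel=[[0.6,-0.55,0.5],[0.1,0,0],[0,0,0]], turn=[[0,-0.008,-0.011],[0,0,0],[0,0,0]], grip=[0,0,0])

```text
t: 8.25
eef_pos: [0.4375, 0.2228, 0.0551]
tool_rot: [0.451, 0.545, 0.451, -0.543]
contact_force: [-1.0, 0.4, 0.5]
gripper_width: 1.003
```

```bash
python3 - <<'E'
from h import *
go([.436,.222,.053],-10.7)
E
```

```text
shift [ 0.21 -0.14  0.11] turn [ 0.    -0.002 -0.002] yaw now -10.69
```

Emit:
apply_moves(travel=[[0.2,-0.12,0.1],[0,0,0],[0,0,0],[0,0,0],[0,0,0],[0,0,0],[0,0,0],[0,0,0]], turn=[[0,0,0],[0,0,0],[0,0,0],[0,0,0],[0,0,0],[0,0,0],[0,0,0],[0,0,0]], grip=[1,1,1,1,1,1,1,1], newtons=30)

```text
t: 8.92
eef_pos: [0.4364, 0.2229, 0.056]
tool_rot: [0.452, 0.546, 0.451, -0.542]
contact_force: [0.9, -0.9, -1.7]
gripper_width: 0.22
```

```bash
python3 - <<'E'
from h import *
go([.436,.222,.053],-10.7);o=status.get_obs();print(o["gripper_width"]*85,o["contact_force"],o["torque"])
E
```

```text
shift [ 0.3  -0.03  0.09] turn [ 0.001 -0.004 -0.005] yaw now -10.67
18.735606357389155 [ 0.92649813 -0.91024923 -1.67974738] [ 0.00310421 -0.0575973  -0.032009  ]
```

Emit:
apply_moves(travel=[[0,0,0],[0,0,0],[0,0,0]], turn=[[0,0,0],[0,0,0],[0,0,0]], grip=[1,1,1])

```text
t: 9.17
eef_pos: [0.4364, 0.2229, 0.0559]
tool_rot: [0.452, 0.546, 0.451, -0.542]
contact_force: [-0.2, -0.1, 0.8]
gripper_width: 0.215
```

```bash
python3 - <<'E'
from h import *
im=eyes.read_camera("wrist")[...,::-1];b=eyes.read_camera("side")[...,::-1]
h=np.zeros((600,800,3),np.uint8);h[:,:400]=cv2.resize(im[164:364,190:323],(400,600));h[:,400:]=cv2.resize(b[240:340,250:317],(400,600));cv2.imwrite("pics/c6.png",h)
E
```

```text
(no output)
```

View pics/c6.png

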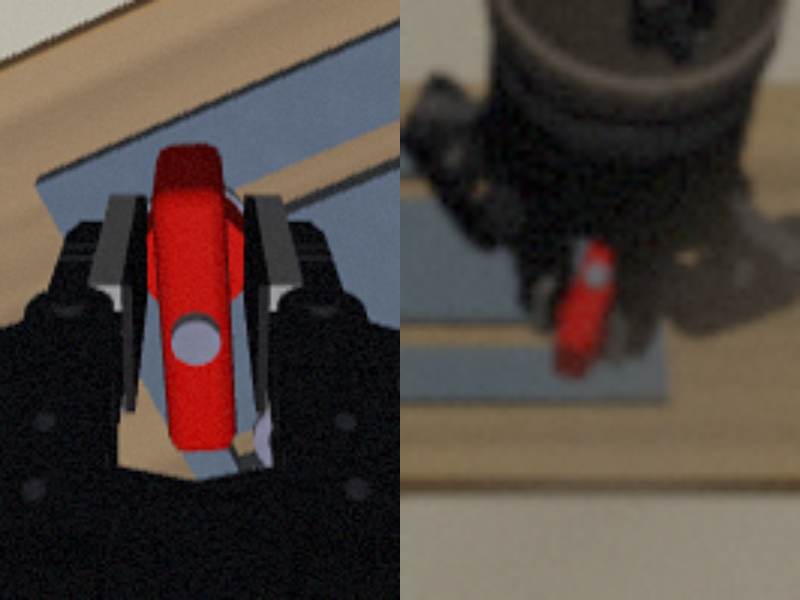

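The pads have closed on the round hub below the wing, so the gap is 18 mm with clearance beside the wing. I'll open a little, rise 6 mm and grip again.

Emit:
apply_moves(travel=[[0,0,0],[0,0,0],[-0.6,0,0],[0,0,0],[0,0,0],[0,0,0],[0,0,0],[0,0,0]], turn=[[0,0,0],[0,0,0],[0,0,0],[0,0,0],[0,0,0],[0,0,0],[0,0,0],[0,0,0]], grip=[0.6,0.6,0.6,1,1,1,1,1])

```text
t: 9.93
eef_pos: [0.4364, 0.2229, 0.0624]
tool_rot: [0.452, 0.546, 0.451, -0.542]
contact_force: [-0.9, 0.8, -0.8]
gripper_width: 0.131
```

```bash
python3 - <<'E'
from h import *
go([.436,.222,.056],-10.7);o=status.get_obs();print(o["gripper_width"]*85,o["contact_force"],o["torque"],o["eef_pos"])
E
```

```text
shift [ 0.64 -0.03  0.1 ] turn [ 0.001 -0.004 -0.005] yaw now -10.65
11.164568603083742 [-0.87484441  0.79460069 -0.75384388] [-0.04368188  0.03117606  0.06992775] [0.43643684 0.22287406 0.06244639]
```

The gap is now about 11–12 mm, so the pads are on the wing. I'll turn it clockwise.

Emit:
apply_moves(travel=[[0,0,0],[0,0,0],[0,0,0],[0,0,0],[0,0,0],[0,0,0],[0,0,0],[0,0,0]], turn=[[0.08,0,0],[0.08,0,0],[0.08,0,0],[0.08,0,0],[0.08,0,0],[0.08,0,0],[0.08,0,0],[0,0,0]], grip=[1,1,1,1,1,1,1,1], newtons=40)

```text
t: 10.6
eef_pos: [0.4385, 0.2217, 0.0625]
tool_rot: [0.275, 0.654, 0.274, -0.649]
contact_force: [-1.3, -0.2, 0.2]
gripper_width: 0.128
```

```bash
cat > st.py <<'E'
from h import *
go([.436,.2225,.0625],-76.1);o=status.get_obs();print(o["gripper_width"]*85,o["contact_force"],o["torque"],o["eef_pos"],o["q"])
E
python3 st.py
```

```text
shift [-0.   -0.23  0.12] turn [ 0.555 -0.008 -0.002] yaw now -44.3
10.872769227976825 [-1.33617413 -0.20606552  0.16799225] [ 0.06140979  0.19373768 -0.04398827] [0.43851831 0.22173946 0.06246776] [-0.35983999  0.47089281 -0.28740778  2.12091649  0.24433434  0.57246298
 -1.59624197]
```

Emit:
apply_moves(travel=[[0,-0.1,0.05],[0,-0.1,0.05],[0,0,0],[0,0,0],[0,0,0],[0,0,0],[0,0,0],[0,0,0]], turn=[[0.08,0,0],[0.08,0,0],[0.08,0,0],[0.08,0,0],[0.08,0,0],[0.07,0,0],[0.05,0,0],[0,0,0]], grip=[1,1,1,1,1,1,1,1])

```text
t: 11.27
eef_pos: [0.4395, 0.22, 0.0625]
tool_rot: [0.096, 0.705, 0.095, -0.697]
contact_force: [0.3, -0.5, -0.3]
gripper_width: 0.126
```

```bash
python3 st.py
```

```text
shift [-0.   -0.34  0.27] turn [ 0.029 -0.011 -0.003] yaw now -74.45
10.7427388373722 [ 0.27957806 -0.48392395 -0.31794828] [-0.02778316  0.12712112 -0.07096381] [0.43951283 0.21995817 0.0624927 ] [-0.47245131  0.45911642 -0.14886274  2.12981789  0.13842704  0.55228572
 -2.02293328]
```

Emit:
apply_moves(travel=[[0,0,0],[0,0,0],[0,0,0],[0,0,0]], turn=[[0.04,0,0],[0.04,0,0],[0.04,0,0],[0,0,0]], grip=[1,1,1,1])

```text
t: 11.6
eef_pos: [0.4395, 0.2198, 0.0625]
tool_rot: [0.061, 0.709, 0.058, -0.7]
contact_force: [0.9, -1.1, 0.8]
gripper_width: 0.13
```

```bash
python3 st.py; python3 - <<'E'
from h import *
im=eyes.read_camera("wrist")[...,::-1];b=eyes.read_camera("side")[...,::-1]
h=np.zeros((600,800,3),np.uint8);h[:,:400]=cv2.resize(im[164:364,190:323],(400,600));h[:,400:]=cv2.resize(b[240:340,250:317],(400,600));cv2.imwrite("pics/c7.png",h)
E
```

```text
shift [-0.   -0.33  0.3 ] turn [-0.074 -0.011 -0.005] yaw now -80.36
11.049007451393384 [ 0.8522205  -1.14871898  0.79142987] [-0.27463679 -0.03273351  1.00688048] [0.43953173 0.2197692  0.06253922] [-0.49642494  0.45768885 -0.12080978  2.13131105  0.11837976  0.55012197
 -2.10801815]
```

View pics/c7.png

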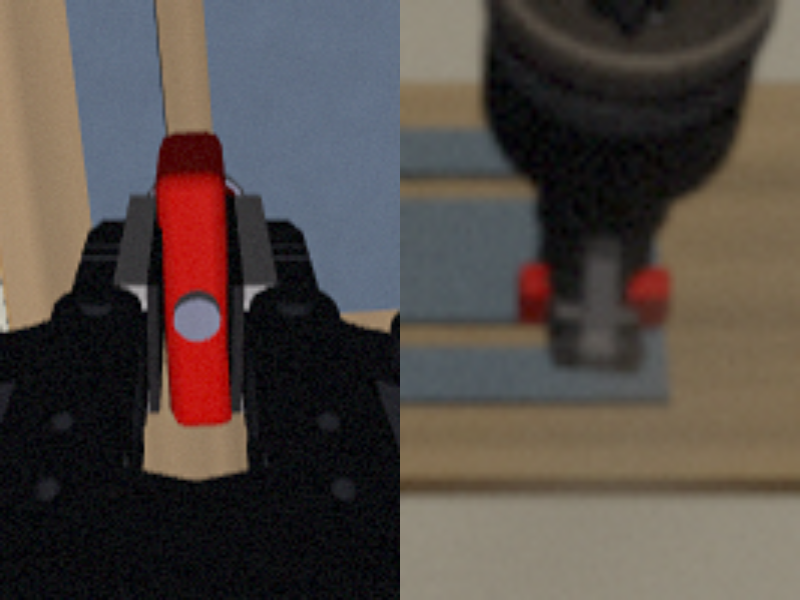

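The reaction moment jumped from 0.07 to 1.0 N m, and the wing is in line with the slots, so the hard stop is reached. I'll open, go straight up and check.

Emit:
apply_moves(travel=[[0,0,0],[0,0,0],[0,0,0],[0,0,0],[-3,0,0],[-4,0,0],[-4,0,0],[-4,0,0]], turn=[[0,0,0],[0,0,0],[0,0,0],[0,0,0],[0,0,0],[0,0,0],[0,0,0],[0,0,0]], grip=[0,0,0,0,0,0,0,0])

```text
t: 12.37
eef_pos: [0.4326, 0.2174, 0.209]
tool_rot: [-0.062, -0.702, -0.056, 0.707]
contact_force: [0.6, 0.4, -0.2]
gripper_width: 0.999
```

Emit:
apply_moves(travel=[[-2,0,0],[0,0,0]], turn=[[0,0,0],[0,0,0]], grip=[0,0])

```text
t: 12.53
eef_pos: [0.4359, 0.2197, 0.2381]
tool_rot: [0.06, 0.706, 0.058, -0.703]
contact_force: [-0.3, 0.3, -0.0]
gripper_width: 0.999
```

```bash
python3 wing.py; python3 - <<'E'
from h import *
im=eyes.read_camera("wrist")[...,::-1];b=eyes.read_camera("side")[...,::-1];s=eyes.read_camera("scene")[...,::-1]
h=np.zeros((600,800,3),np.uint8);h[:300,:400]=cv2.resize(im,(400,300));h[:300,400:]=cv2.resize(b[220:340,190:350],(400,300));h[300:,:400]=cv2.resize(s[160:325,270:490],(400,300),interpolation=2);cv2.imwrite("pics/c8.png",h)
E
```

```text
[0.4359 0.2197 0.2381] 0.998636499052184
0.68 [245.7, 158.5, 264.8, 200.6]
((254.26437377929688, 180.7383575439453), (17.220645904541016, 42.34499740600586), 6.009006023406982)
[array([0.4121, 0.2183, 0.063 ]), array([0.4615, 0.2216, 0.063 ])] [0.4368 0.22   0.063 ] 0.049555757360747445 dir 3.7253163555341997 ex,ey 0.47682021558115883 0.10859455550192518
shift [18.51 -0.25  0.02] turn [-1.203 -0.002 -0.004] yaw now -80.4
```

View pics/c8.png

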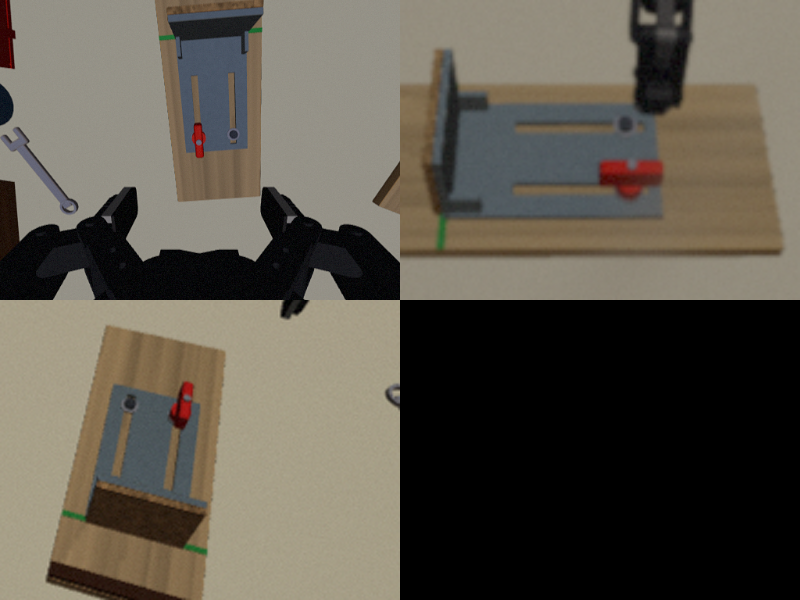

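```bash
python3 - <<'E'
from h import *
for c in("side","scene"):
    im=eyes.read_camera(c);cv2.imwrite(f"pics/{c}9.png",im[...,::-1]);C=cam(c)
    m=eyes.masks_of("red_wing",c)[0];g=near(im,m["rect"],"r")
    # fit along image columns (side) / top-face by brightness
    v=im[...,0]*g;t=v>np.percentile(v[g],50);e=ends(t);P=[ray(C,x,.063) for x in e];d=P[2]-P[1]
    print(c,g.sum(),P[0],np.linalg.norm(d),np.degrees(np.arctan2(d[1],d[0]))%180)
    if c=="side":
        p=np.argwhere(g);cols=sorted(set(p[:,1]));top=[(k,p[p[:,1]==k,0].min()) for k in cols];print(top)
        A,B=[ray(C,top[i],.063) for i in(2,-3)];d=B-A;print("top-edge dir",np.degrees(np.arctan2(d[1],d[0]))%180)
from ov import overlay
overlay(9)
E
```

```text
side 221 [0.43491815 0.22371217 0.063     ] 0.0446955988742698 14.831166513868112
[(np.int64(270), np.int64(286)), (np.int64(271), np.int64(285)), (np.int64(272), np.int64(285)), (np.int64(273), np.int64(285)), (np.int64(274), np.int64(284)), (np.int64(275), np.int64(285)), (np.int64(276), np.int64(285)), (np.int64(277), np.int64(285)), (np.int64(278), np.int64(285)), (np.int64(279), np.int64(285)), (np.int64(280), np.int64(285)), (np.int64(281), np.int64(288)), (np.int64(282), np.int64(288)), (np.int64(283), np.int64(288)), (np.int64(284), np.int64(288)), (np.int64(285), np.int64(285)), (np.int64(286), np.int64(285)), (np.int64(287), np.int64(285)), (np.int64(288), np.int64(285)), (np.int64(289), np.int64(285)), (np.int64(290), np.int64(285)), (np.int64(291), np.int64(285)), (np.int64(292), np.int64(285)), (np.int64(293), np.int64(285)), (np.int64(294), np.int64(285))]
top-edge dir 13.754815433757244
scene 131 [0.44015948 0.21972473 0.063     ] 0.04397020049078979 9.216396159945674
side 0.6242195506931414 0.08086628791261002
scene 0.6262628024870348 0.08041718240301778
```

View pics/ov9.png

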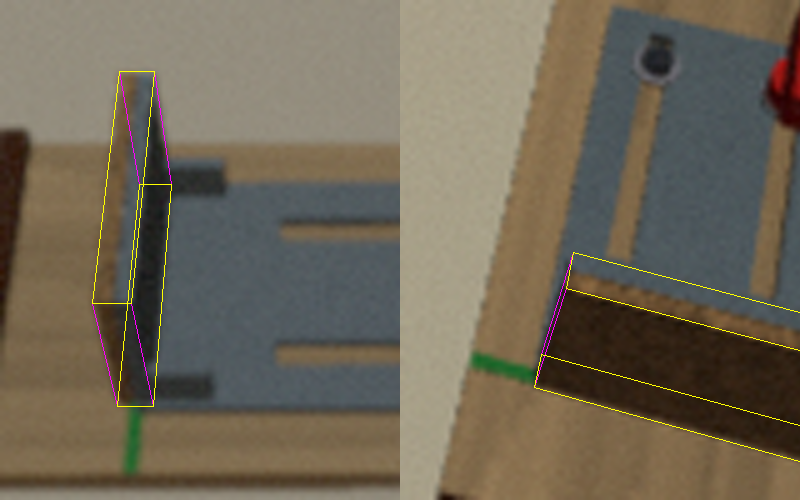

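The upright fits the predicted outline in both fixed cameras. The wing's direction is 13.8° against slots at 13.9°. Handing in.

```bash
python3 -c "
from station import bot
print(bot.hand_in())"
```

```text
the job is handed in; nothing more can be done
None
```

The job is done and handed in at about 13 s of the 48 s: the back-stop is on the green line and the red wing knob is tight. The interface gave no verdict.

- **Back-stop:** I slid it about 55 mm along its slots. I went 3.5 mm too far at first and pulled it back. In the wrist view the upright's mid-plane then sat within about 0.8 mm of the line. After tightening, its outline in both fixed cameras still matched a position on the line.
- **Red wing knob:** My first grip caught the hub, so I raised the gripper 6 mm and gripped the wing itself. I turned it about 65° clockwise. The reaction moment then jumped from 0.07 to 1.0 N m, which I took as the hard stop. I opened the gripper and moved clear, about 0.24 m up.
- **Wing direction:** The side camera's top edge put the wing at 13.8°, against slots at 13.9°. Two coarser fits disagreed: 9° from the scene camera and 4° from the wrist camera. Both include the hub and side faces, so I trusted the side camera.
- **Blue stand:** The gripper stayed about 0.23 m up when crossing the table, well above the blue stand. Every force reading I saw was under 5 N.

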